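Hold the dark cap down on the photometer for its zero reading

TASK

Zero the benchtop photometer: pick up its dark cap (the rectangular one with the straight rib, not the round cover), lower it onto the locating pin of the sprung metal seat about a centimetre off its place, and slide it until the hole in its underside drops over the pin and it lies square on the seat, covering the glass port. Then press cap and seat down as far as they go and finish like that, still gripping the cap and holding it down: do not let go. Leave the other things on the bench where they stand.

Things in the scene. Friction and masses are not known exactly. Their poses are not given: they have to be found in the camera images.
- dark_cap: Loose dark grey rectangular plate 100 (its x) x 60 (y) x 16 mm, about 0.2 kg, with a straight grip rib in the middle of its top: 40 mm long (x), 16 mm wide (y), rib top 46 mm above the underside. A low round boss (18 mm across, 4 mm high) on top near the +x end marks the end with the hole below. Origin: centre of the underside; z up.
- cap_hole (a point): Mouth of the blind locating hole in the cap's underside, on the long centre line 32 mm to +x of the cap's centre: 11.5 mm wide, 13 mm deep, mouth chamfered by 1.5 mm. Cannot be seen from above. Axes as the cap's.
- cap_window (a point): Point of the cap's underside, 18 mm to -x of its centre, that must lie over the glass port. Axes as the cap's.
- station: The fixed photometer: flat white housing 260 (x) x 200 (y) mm, top 72 mm high, a strip along its +y edge 82 mm high. In its middle the seat, an aluminium plate 104 (x) x 64 (y) mm, top 82 mm above the bench when unpressed. Origin: on the bench under the seat's middle; x along the seat from port to pin, z up. When seated, the cap's axes match these and its origin is above this one.
- pin_tip (a point): Top of the fixed upright steel locating pin, 88 mm above the bench, 32 mm to +x of the station's origin. Pin 10 mm thick, tip tapered to 7 mm; it stands 6 mm above the unpressed seat and does not go down with it. A cap lying on the pin without having dropped on is about 6 mm too high.
- port (a point): Middle of the round glass measuring port (26 mm, in a dark ring 34 mm across) flush in the seat's top, 18 mm to -x of the station's origin. Moves down with the seat. Axes as the station's.
- seat (a joint): How far the sprung seat is pressed down (m): 0 up, 0.005 fully down at its stop. It starts to move at about 4 N and reaches the stop at about 10 N; the cap's weight alone does not move it.
- round_cover: Bystander: a round dark grey cover, 72 mm across, 36 mm high, with a small knob; lies where the cap could lie. Origin: centre of the underside.
- cell_case: Bystander: a blue square case 60 x 60 x 22 mm. Origin: centre of the underside.
- beaker: Bystander: a glass beaker 64 mm across, 75 mm high. Origin: centre of the underside.
- wash_bottle: Bystander: a white plastic bottle 60 mm across, 130 mm high. Origin: centre of the underside.
- flask0: Bystander: one of three stoppered amber glass flasks with a long neck, 58 mm across, 148 mm high, in a row on the right side of the bench. Origin: centre of the underside.
- flask1: Bystander: one of three stoppered amber glass flasks with a long neck, 58 mm across, 148 mm high, in a row on the right side of the bench. Origin: centre of the underside.
- flask2: Bystander: one of three stoppered amber glass flasks with a long neck, 58 mm across, 148 mm high, in a row on the right side of the bench. Origin: centre of the underside.
There are look-alikes about, which are no part of the job. What is shaped like the dark_cap but blue is not meant.

How it is judged:
By the outcome, as a careful person would: the job done as asked, in the order asked, and still so for the second after the job is handed in, while the arm keeps its last pose, push and grip.
It also fails if it takes over 45 s, if anything falls off the work surface, if the arm or the gripper's body presses on something with over 40 N, if the wrist force passes 120 N, or if a joint passes its speed limit or range.

ROBOT

A 6-joint arm with a two-finger parallel gripper is mounted at the origin on the work surface. World frame = base frame: x ahead of the robot, y to its left, z up, the work surface at z = 0. Lengths are in m, angles in rad, forces in N, time in s.
With the tool pointing down it reaches from about 0.25 to 0.85 m from the base axis. Payload 12.5 kg.
Tool frame: the origin (TCP) lies at the very end of the fingers, on their centre line; the grasp point (between the pads) lies 19 mm behind it (grip_depth is the distance from the TCP to the grasp point, in m); x points along the fingers, z is the direction in which the jaws open and shut, and the axes are right-handed (so a half turn about x gives the same grasp; the last joint's range is limited). The gripper opens to 93 mm and grips with 3 to 60 N. Pads are 15 mm wide; open, the fingers measure 128 mm over their backs; the gripper's body (75 mm by 188 mm) begins 65 mm behind the grasp point.
Start: joints at [-1.274, 0.351, 1.652, -0, 1.139, -0.085], TCP at [0.205, -0.51, 0.219] pointing down, gripper open.
Joint ranges: [-2.75, 2.75], [-0.79, 2.1], [0.01, 2.65], [-1.57, 4.71], [0.07, 3.14], [-2.87, 2.87]. Speed limits (rad/s): [2.22, 2.22, 2.79, 3.14, 3.14, 3.14].

INTERFACE

Orientations are given as a unit quaternion [x, y, z, w].
In Python, from rig import sense, grab_frame, job_done, grip_depth gives the robot as it stands. The module is installed in compiled form; this text tells all that it offers.
- The arm moves only by the shell command python3 -m handwheel 'ROWS' [OPENING] [FORCE]. ROWS is JSON, a list of rows, each an object of numbers: "tx", "ty", "tz": the shift along the tool's x, y, z in m; "twist": the turn about the tool's x in units of 8 degrees (1.0 is 8 degrees). In form: [{"tx": .., "ty": .., "tz": .., "twist": ..}, ...]. A call has 1 to 12 rows; each row shifts and turns the commanded pose from where the row before left it, along the tool's axes as they then stand; what a row does not reach is not made up. A row lasts 1/10 s, in which the tool goes at most 50 mm and 8.59 degrees, less where a joint would pass 70% of its speed; a pose out of reach is approached as far as the arm can. A call with a gripper value outside its range is refused whole. OPENING is the finger opening in m, from 0 to 0.093, set as the call begins (- or left out, the last holds). The fingers move at their own pace and stop on an object; FORCE is the grip in N (left out, the last holds). Time passes only in rows, so rows that do not move let the fingers close. It gives the time, the measured TCP pose, the force and the opening at its end, in the units of the state.
- sense(): the state, without advancing time (a new reading comes with each control period).
- grab_frame(name): name is "scene" or "top"; returns a dict with "frame" (384x512x3 uint8, red, green, blue), "range_z" (384x512 float32, m along the optical axis (not along the pixel's ray), 0 where there is no reading), "vfov" (degrees; the focal length in pixels is half the picture's height over the tangent of half this angle, whatever the lens; pixels are square), "cx", "cy" (the principal point, pixels), "dist_coeffs" ([k1, k2, p1, p2, k3] as OpenCV has them; the pictures are not rectified), "eye" and "orientation" of the camera in the world. Camera axes: x right, y up, looking along -z (the intrinsics and any distortion apply to the point x, -y, -z); pixel columns grow to the right and rows downward; lengths in m; the calibration is good to about 2 mm. A picture is of the moment at which its call begins.
- job_done(): hands the job in, once; it reports no verdict.
The state is a dict: "time": time; "joints": joint angles; "joint_vel": joint speeds; "joint_torque": joint torques, N m; "tool_pos": TCP position; "ee_rot": TCP orientation; "force": force on the tool from outside, world axes, zero at the start; "wrist_torque": the same for the moment, N m; "opening": finger opening in m.
Only numpy, scipy, OpenCV 4.12 (cv2) and the standard library are available. Lean on these libraries where they do the work, as an engineer would, in place of code of your own. Each camera call takes 0.05 s, during which the arm holds its last target. There are 200 camera calls.

## Working session

There is one attempt and no reset: what is moved stays moved. The work goes in short steps, Python scripts to look and compute and a shell command to move; the robot and the scene stay as the last step left them, time stands still between calls to the robot, and variables do not carry over. Pictures are saved under pics/ and viewed, and the job is handed in when it is done.

```bash
mkdir -p pics; cat > h.py <<'E'
import numpy as np, cv2
from scipy.spatial.transform import Rotation as R
from rig import sense, grab_frame, grip_depth
def save(f,n,box=None,s=1):
    im=f["frame"][:,:,::-1]
    if box: im=im[box[1]:box[3],box[0]:box[2]]
    cv2.imwrite("pics/"+n,cv2.resize(im,None,fx=s,fy=s,interpolation=cv2.INTER_CUBIC))
def K(f):
    F=f["frame"].shape[0]/2/np.tan(np.radians(f["vfov"])/2)
    return np.array([[F,0,f["cx"]],[0,F,f["cy"]],[0,0,1.]])
def rays(f,px):
    u=cv2.undistortPoints(np.array(px,float).reshape(-1,1,2),K(f),np.array(f["dist_coeffs"],float)).reshape(-1,2)
    d=np.c_[u[:,0],-u[:,1],-np.ones(len(u))]
    return np.array(f["eye"]),R.from_quat(f["orientation"]).apply(d)
def plane(f,px,z):
    e,d=rays(f,px); return e+d*((z-e[2])/d[:,2])[:,None]
def depth(f,px):
    e,d=rays(f,px); p=np.round(np.array(px)).astype(int).reshape(-1,2)
    return e+d*f["range_z"][p[:,1],p[:,0]][:,None]
def pix(f,P):
    Rm=R.from_quat(f["orientation"]).inv(); q=Rm.apply(np.array(P,float).reshape(-1,3)-f["eye"]); q=q*[1,-1,-1]
    return cv2.projectPoints(q,np.zeros(3),np.zeros(3),K(f),np.array(f["dist_coeffs"],float))[0].reshape(-1,2)
E
python3 - <<'E'
from h import *
for n in("scene","top"):
    f=grab_frame(n); save(f,n+"0.png",s=1.5)
    print(n,f["eye"],f["orientation"],f["vfov"],f["cx"],f["cy"],f["dist_coeffs"])
s=sense(); print(s, grip_depth)
E
```

```text
scene [ 1.04734275 -0.32731227  0.76868029] [0.28050485 0.17555687 0.5140481  0.79136046] 57.195431601 256.0216644574148 192.3839787034752 [-0.05810367  0.          0.          0.          0.        ]
top [ 0.43620212 -0.0923011   1.14070962] [-0.03397607  0.03981452  0.70911474 -0.70314772] 44.66712046890825 249.85135176198412 199.10007681160457 [0.03289051 0.         0.         0.         0.        ]
{'time': 0.1, 'joints': array([-1.27358444e+00,  3.51151231e-01,  1.65233364e+00, -8.78776057e-06,
        1.13911443e+00, -8.46087299e-02]), 'joint_vel': array([-0.00148026, -0.00011523, -0.00205021,  0.00038086, -0.00086973,
       -0.00015953]), 'joint_torque': array([ 6.29326769e-04, -4.98029673e+01, -2.85705006e+01,  7.00009335e-02,
        2.38969963e-02, -5.78941012e-05]), 'tool_pos': array([ 0.20486449, -0.51009727,  0.21818237]), 'ee_rot': array([ 0.3962598 ,  0.5860717 , -0.39581711,  0.58551426]), 'force': array([0.54205353, 0.74818068, 0.27222776]), 'wrist_torque': array([0.00397794, 0.06309845, 0.00146817]), 'opening': 0.09336189344608777} 0.0188
```

View pics/scene0.png

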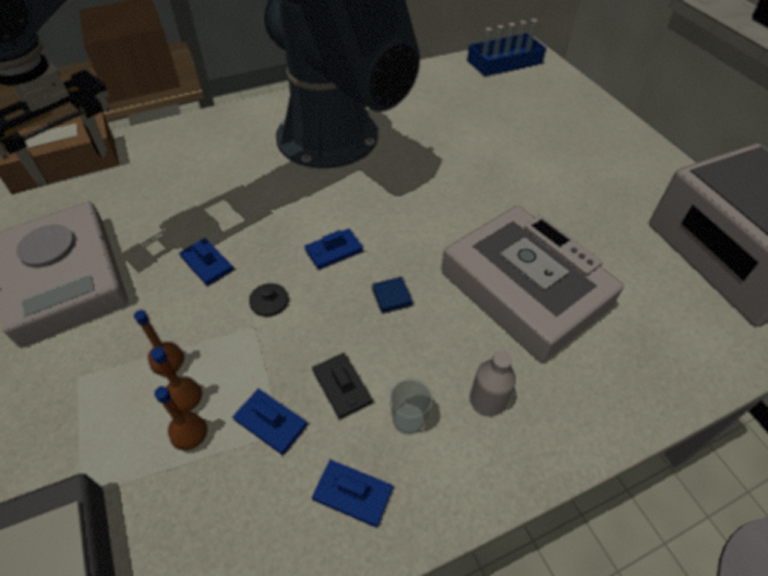

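View pics/top0.png

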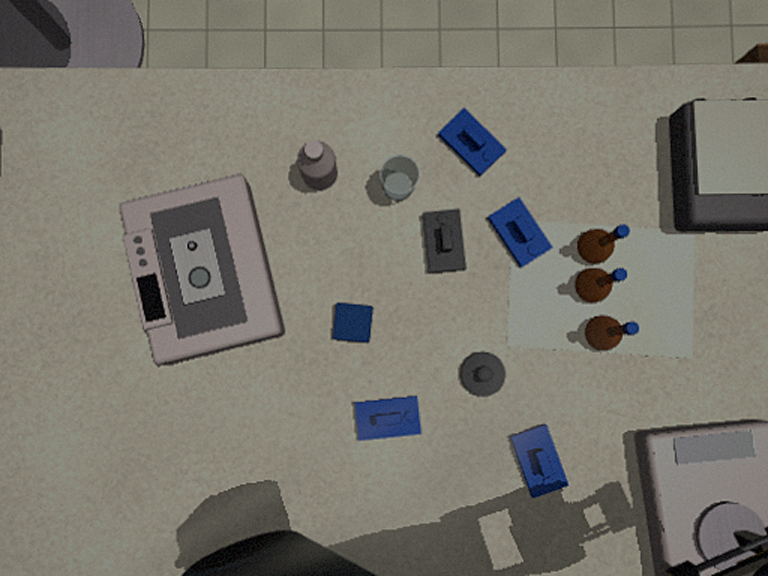

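The dark cap is at about (444,240)/1.5 in the top view, with the round cover at (482,373)/1.5. The seat is at (196,267)/1.5, with its pin toward image-up at (192,245). I'll measure the cap and seat next.

```bash
python3 - <<'E'
from h import *
f=grab_frame("top")
im=f["frame"]; hsv=cv2.cvtColor(im,cv2.COLOR_RGB2HSV)
a=im[130:192,270:325]; b=im[110:245,75:195]
A=cv2.resize(a,None,fx=7,fy=7,interpolation=cv2.INTER_CUBIC)[:,:,::-1]; A=cv2.convertScaleAbs(A,alpha=2)
B=cv2.resize(b,None,fx=4,fy=4,interpolation=cv2.INTER_CUBIC)[:,:,::-1]
H=540;C=np.zeros((H,800,3),np.uint8); C[:434,:385]=A; 
C[:540,390:]=B[:,:410]; cv2.imwrite("pics/z1.png",C)
def rect(m,z,off):
    c=max(cv2.findContours(m,cv2.RETR_EXTERNAL,cv2.CHAIN_APPROX_NONE)[0],key=cv2.contourArea)
    w=plane(f,c.reshape(-1,2)+np.array(off),z)
    r=cv2.minAreaRect((w[:,:2]*1000).astype(np.float32)); print(r); return r
m=(a.max(2)<75).astype(np.uint8)*255
rect(m,.016,(270,130)); cv2.imwrite("pics/m1.png",m)
b=im[145:212,105:155]; m=((b.max(2)>115)).astype(np.uint8)*255
rect(m,.082,(105,145)); cv2.imwrite("pics/m2.png",np.hstack([cv2.resize(m,None,fx=5,fy=5),cv2.resize(cv2.imread("pics/m1.png",0),(300,335))]))
E
```

```text
((647.9194946289062, -212.55807495117188), (100.14666748046875, 64.41146087646484), 5.227303981781006)
((599.900146484375, 169.13217163085938), (104.11156463623047, 62.44791030883789), 13.658148765563965)
```

View pics/z1.png

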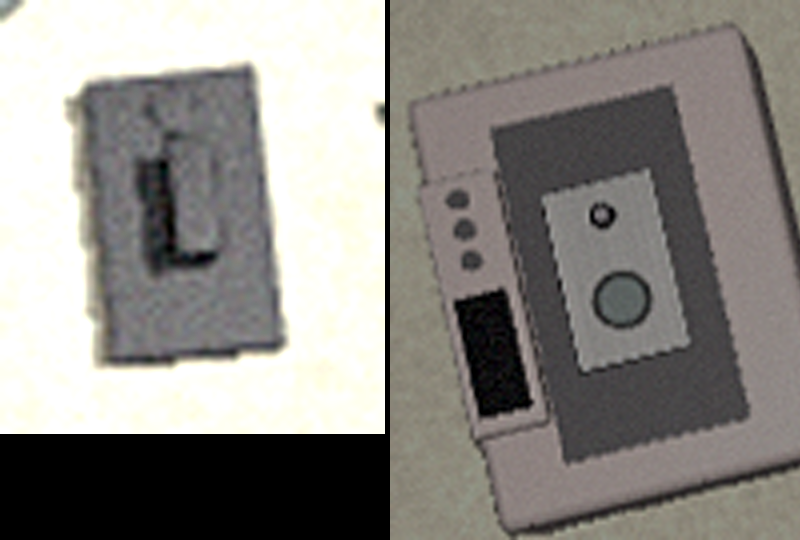

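View pics/m2.png

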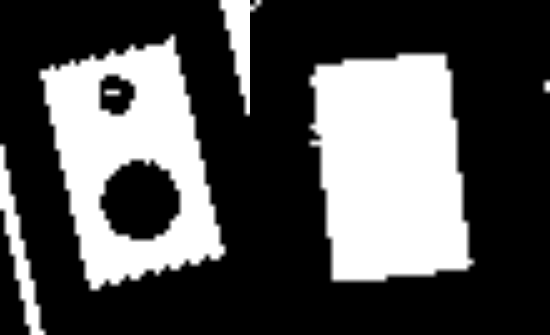

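```bash
python3 - <<'E'
from h import *
f=grab_frame("scene"); im=f["frame"]
P=pix(f,[[.648,-.214,.016],[.6,.169,.082]]); print(P)
x,y=P[0].astype(int); a=cv2.convertScaleAbs(cv2.resize(im[y-30:y+30,x-30:x+30],None,fx=8,fy=8,interpolation=cv2.INTER_CUBIC)[:,:,::-1],alpha=2.2)
cv2.imwrite("pics/z2.png",a)
g=grab_frame("top")
# rib top by depth, top cam: map heights
vv,uu=np.mgrid[130:192,270:325]; px=np.c_[uu.ravel(),vv.ravel()]
W=depth(g,px); k=(W[:,2]>.035)&(W[:,2]<.055); print(k.sum(), cv2.minAreaRect((W[k,:2]*1000).astype(np.float32)), W[k,2].mean())
k=(W[:,2]>.009)&(W[:,2]<.0178); print(k.sum(), cv2.minAreaRect((W[k,:2]*1000).astype(np.float32)), np.median(W[k,2]))
k=(W[:,2]>.0182)&(W[:,2]<.024); print('boss?',k.sum(), W[k].mean(0), W[k].std(0))
vv,uu=np.mgrid[145:212,105:155]; px=np.c_[uu.ravel(),vv.ravel()]; W=depth(g,px);k=(W[:,2]>.079)&(W[:,2]<.0845)
print(k.sum(), cv2.minAreaRect((W[k,:2]*1000).astype(np.float32)), np.median(W[k,2]))
# pin centre, port
hit=[(75+602/4-390/4,110+215/4),(75+(622-390)/4,110+299/4)]; print(plane(g,[hit[0]],.088),plane(g,[hit[1]],.082))
s=sense(); r=R.from_quat(s["ee_rot"]).as_matrix(); print(r.round(3))
for n,c in(("flask0",(398,165)),("beaker",(266,120)),("bottle",(211,110))): print(n,plane(g,[c],.0))
E
```

```text
[[227.59735259 254.37093975]
 [355.82803667 174.48155352]]
121 ((677.5928955078125, -194.6654510498047), (110.6020736694336, 30.50843048095703), 34.10145950317383) 0.04529206251345385
666 ((663.7872314453125, -210.05462646484375), (141.0990753173828, 75.18132781982422), 17.260299682617188) 0.015513284747880496
boss? 158 [ 0.65278362 -0.21507695  0.01967847] [0.02999548 0.01730268 0.00131234]
1246 ((590.6934204101562, 188.0164031982422), (122.61506652832031, 104.6426010131836), 13.528521537780762) 0.08163031445027935
[[0.62947923 0.17472471 0.088     ]] [[0.58207778 0.16410158 0.082     ]]
[[-0.     0.928  0.373]
 [ 0.     0.373 -0.928]
 [-1.     0.    -0.   ]]
flask0 [[ 0.63745799 -0.46904108  0.        ]]
beaker [[ 0.75393151 -0.1443408   0.        ]]
bottle [[ 0.78033951 -0.00715976  0.        ]]
```

View pics/z2.png

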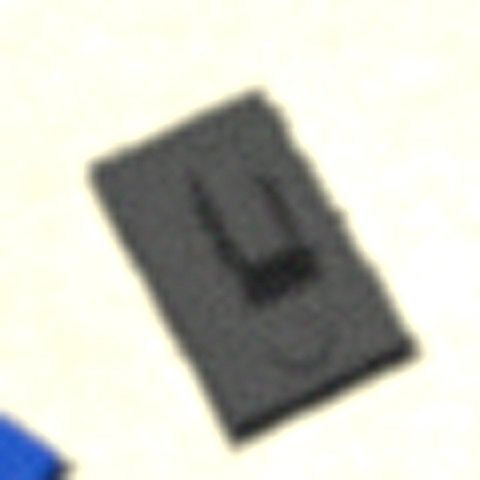

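```bash
python3 -m handwheel '[{"ty":0.0435,"tz":-0.0091},{"ty":0.0435,"tz":-0.0091},{"ty":0.0435,"tz":-0.0091},{"ty":0.0435,"tz":-0.0091},{"ty":0.0435,"tz":-0.0091},{"ty":0.0435,"tz":-0.0091},{"ty":0.0435,"tz":-0.0091},{"ty":0.0435,"tz":-0.0091},{"ty":0.0435,"tz":-0.0091},{"ty":0.0435,"tz":-0.0091},{"ty":0.0435,"tz":-0.0091},{"ty":0.0435,"tz":-0.0091}]' 0.05 25
python3 -m handwheel '[{"twist":1.0},{"twist":1.0},{"twist":0.09},{}]'
```

```text
schema error: expected keys tx, ty, tz, twist
schema error: expected keys tx, ty, tz, twist
```

```bash
python3 -m handwheel '[{"tx":0,"ty":0.0435,"tz":-0.0091,"twist":0},{"tx":0,"ty":0.0435,"tz":-0.0091,"twist":0},{"tx":0,"ty":0.0435,"tz":-0.0091,"twist":0},{"tx":0,"ty":0.0435,"tz":-0.0091,"twist":0},{"tx":0,"ty":0.0435,"tz":-0.0091,"twist":0},{"tx":0,"ty":0.0435,"tz":-0.0091,"twist":0},{"tx":0,"ty":0.0435,"tz":-0.0091,"twist":0},{"tx":0,"ty":0.0435,"tz":-0.0091,"twist":0},{"tx":0,"ty":0.0435,"tz":-0.0091,"twist":0},{"tx":0,"ty":0.0435,"tz":-0.0091,"twist":0},{"tx":0,"ty":0.0435,"tz":-0.0091,"twist":0},{"tx":0,"ty":0.0435,"tz":-0.0091,"twist":0}]' 0.05 25
python3 -m handwheel '[{"tx":0,"ty":0,"tz":0,"twist":1.0},{"tx":0,"ty":0,"tz":0,"twist":1.0},{"tx":0,"ty":0,"tz":0,"twist":0.09},{"tx":0,"ty":0,"tz":0,"twist":0}]'
cat > t.py <<'E'
import sys; from h import *
# world target x y z yaw(deg) -> tool moves
s=sense(); r=R.from_quat(s["ee_rot"]).as_matrix(); t=np.array([float(v) for v in sys.argv[1:4]])
yaw=np.degrees(np.arctan2(r[1,1],r[0,1])); print("pos",s["tool_pos"].round(4),"yaw",yaw.round(2),"tilt",r[:,0].round(4),"F",s["force"].round(2),"open",round(s["opening"],4),"t",s["time"])
print("move",(r.T@(t-s["tool_pos"])).round(4)); 
if len(sys.argv)>4: print("twist units",-(float(sys.argv[4])-yaw)/8)
E
python3 t.py .649 -.2145 .02 5.2
```

```text
time: 1.45
tool_pos: [0.65, -0.2132, 0.2185]
ee_rot: [0.396, 0.586, -0.396, 0.586]
force: [1.2, -0.5, -0.5]
opening: 0.0499
time: 1.85
tool_pos: [0.6485, -0.2146, 0.2185]
ee_rot: [0.476, 0.523, -0.476, 0.523]
force: [-0.3, -0.9, 0.5]
opening: 0.0499
pos [ 0.6485 -0.2146  0.2185] yaw 5.34 tilt [-2.e-04  1.e-04 -1.e+00] F [-0.33 -0.87  0.47] open 0.0499 t 1.85
move [ 1.985e-01  5.000e-04 -1.000e-04]
twist units 0.016884177226965336
```

```bash
python3 -m handwheel '[{"tx":0.04,"ty":0,"tz":0,"twist":0},{"tx":0.04,"ty":0,"tz":0,"twist":0},{"tx":0.04,"ty":0,"tz":0,"twist":0},{"tx":0.03,"ty":0,"tz":0,"twist":0},{"tx":0.02,"ty":0,"tz":0,"twist":0},{"tx":0.015,"ty":0,"tz":0,"twist":0},{"tx":0.01,"ty":0,"tz":0,"twist":0},{"tx":0,"ty":0,"tz":0,"twist":0}]'
python3 - <<'E'
from h import *
f=grab_frame("scene"); save(f,"s1.png",(170,190,300,300),5)
E
python3 t.py .649 -.2145 .021 5.2
```

```text
time: 2.65
tool_pos: [0.6483, -0.2145, 0.0228]
ee_rot: [0.477, 0.523, -0.477, 0.522]
force: [0.5, -0.8, 0.2]
opening: 0.0502
pos [ 0.6488 -0.2147  0.0239] yaw 5.2 tilt [ 2.e-04 -1.e-04 -1.e+00] F [-0.15  0.   -0.02] open 0.0499 t 2.7
move [ 0.0029  0.0002 -0.0002]
twist units -0.0004617308850103363
```

View pics/s1.png

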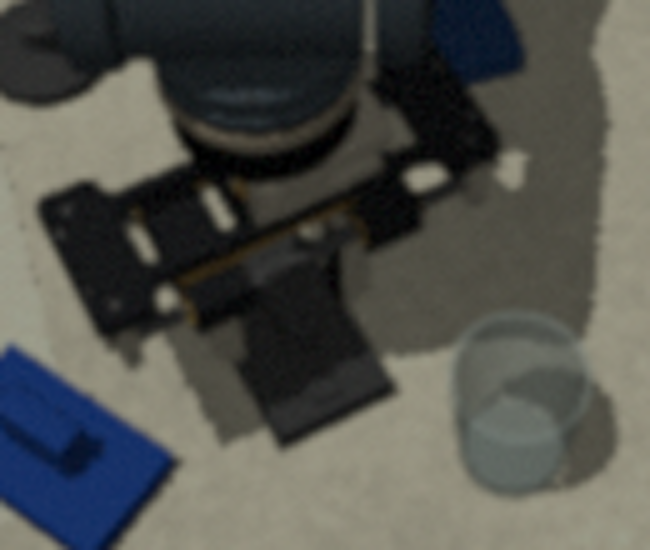

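The jaws straddle the rib and nothing else is touched, so I close the gripper and lift a little.

```bash
python3 -m handwheel '[{"tx":0.001,"ty":0,"tz":0,"twist":0},{"tx":0,"ty":0,"tz":0,"twist":0},{"tx":0,"ty":0,"tz":0,"twist":0},{"tx":0,"ty":0,"tz":0,"twist":0},{"tx":0,"ty":0,"tz":0,"twist":0}]' 0.0 55
python3 t.py .649 -.2145 .021 5.2
python3 -m handwheel '[{"tx":-0.01,"ty":0,"tz":0,"twist":0},{"tx":-0.03,"ty":0,"tz":0,"twist":0},{"tx":-0.04,"ty":0,"tz":0,"twist":0},{"tx":-0.04,"ty":0,"tz":0,"twist":0},{"tx":-0.03,"ty":0,"tz":0,"twist":-0.5},{"tx":0,"ty":0,"tz":0,"twist":-0.55},{"tx":0,"ty":0,"tz":0,"twist":0}]'
python3 - <<'E'
from h import *
f=grab_frame("scene"); save(f,"s2.png",(170,140,320,290),5)
E
python3 t.py .62 .1735 .171 13.6
```

```text
time: 3.2
tool_pos: [0.6487, -0.2146, 0.0229]
ee_rot: [0.477, 0.522, -0.477, 0.522]
force: [-0.3, 0.1, -0.0]
opening: 0.0157
pos [ 0.6487 -0.2146  0.0229] yaw 5.16 tilt [ 3.e-04 -1.e-04 -1.e+00] F [-0.31  0.1  -0.03] open 0.0157 t 3.2
move [ 0.0019  0.0003 -0.    ]
twist units -0.005100765454465361
time: 3.9
tool_pos: [0.6488, -0.2146, 0.1739]
ee_rot: [0.437, 0.555, -0.437, 0.556]
force: [1.1, 1.1, -2.7]
opening: 0.0157
pos [ 0.6484 -0.2144  0.1728] yaw 13.47 tilt [-4.e-04  1.e-04 -1.e+00] F [-0.29 -0.52 -2.51] open 0.0157 t 3.95
move [ 0.0018  0.0628 -0.3839]
twist units -0.01631105975785241
```

View pics/s2.png

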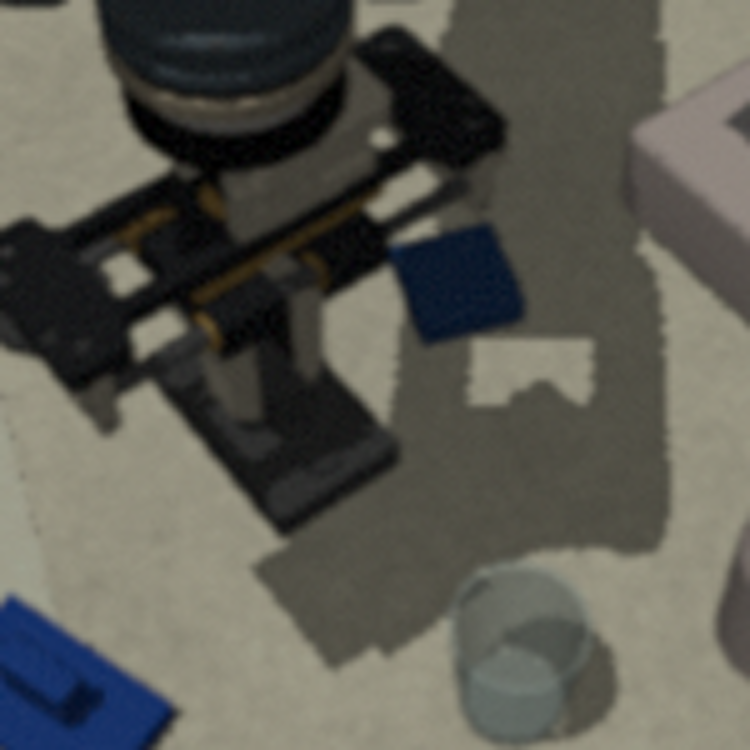

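```bash
python3 -m handwheel '[{"tx":0,"ty":0.0025,"tz":-0.0184,"twist":0},{"tx":0,"ty":0.005,"tz":-0.038,"twist":0},{"tx":0,"ty":0.005,"tz":-0.038,"twist":0},{"tx":0,"ty":0.005,"tz":-0.038,"twist":0},{"tx":0,"ty":0.005,"tz":-0.038,"twist":0},{"tx":0,"ty":0.005,"tz":-0.038,"twist":0},{"tx":0,"ty":0.005,"tz":-0.038,"twist":0},{"tx":0,"ty":0.005,"tz":-0.038,"twist":0},{"tx":0,"ty":0.005,"tz":-0.038,"twist":0},{"tx":0,"ty":0.005,"tz":-0.038,"twist":0},{"tx":0,"ty":0.004,"tz":-0.023,"twist":0},{"tx":0,"ty":0,"tz":0,"twist":0}]'
python3 -m handwheel '[{"tx":0.02,"ty":0,"tz":0,"twist":0},{"tx":0.02,"ty":0,"tz":0,"twist":0},{"tx":0,"ty":0,"tz":0,"twist":0},{"tx":0,"ty":0,"tz":0,"twist":0}]'
cat > ov.py <<'E'
import sys; from h import *
s=sense(); tag=sys.argv[1]; r=R.from_quat(s["ee_rot"]).as_matrix()
o=s["tool_pos"]-[0,0,.0229]; X=r[:,1]; Y=-r[:,2]; Z=-r[:,0]
bx=lambda c:[o+X*a+Y*b+Z*h for h in(.016,0) for a,b in((.05,.03),(.05,-.03),(-.05,-.03),(-.05,.03))]
c,sn=np.cos(np.radians(13.6)),np.sin(np.radians(13.6)); so=np.array([.5993,.1682,.082])
st=[so+np.array([a*c-b*sn,a*sn+b*c,0]) for a,b in((.052,.032),(.052,-.032),(-.052,-.032),(-.052,.032))]
for n,b in(("scene",(280,85,430,235)),("top",(60,100,210,250))):
    f=grab_frame(n); k=4; im=cv2.resize(f["frame"][b[1]:b[3],b[0]:b[2],::-1],None,fx=k,fy=k,interpolation=cv2.INTER_CUBIC); im=cv2.convertScaleAbs(im,alpha=1.6)
    raw=im.copy()
    for q,col in((pix(f,bx(0))[:4],(0,255,0)),(pix(f,bx(0))[4:],(255,0,255)),(pix(f,st),(0,0,255))):
        cv2.polylines(im,[np.int32((q-b[:2]+.5)*k)],True,col,1)
    cv2.imwrite(f"pics/{tag}_{n}.png",im)
A=cv2.imread(f"pics/{tag}_scene.png");B=cv2.imread(f"pics/{tag}_top.png");cv2.imwrite(f"pics/{tag}.png",A)
E
python3 ov.py a; python3 t.py .609 .1706 .131 13.6
```

```text
time: 5.15
tool_pos: [0.6074, 0.1737, 0.1718]
ee_rot: [0.437, 0.556, -0.437, 0.555]
force: [-1.3, -0.5, -2.3]
opening: 0.0157
time: 5.55
tool_pos: [0.6087, 0.1699, 0.1327]
ee_rot: [0.438, 0.555, -0.438, 0.555]
force: [0.2, -0.0, -1.4]
opening: 0.0157
pos [0.6093 0.1701 0.1337] yaw 13.52 tilt [ 1.2e-03  2.0e-04 -1.0e+00] F [ 0.38  1.14 -1.35] open 0.0155 t 5.65
move [ 0.0027 -0.0002 -0.0006]
twist units -0.010618316009541218
```

View pics/a_scene.png

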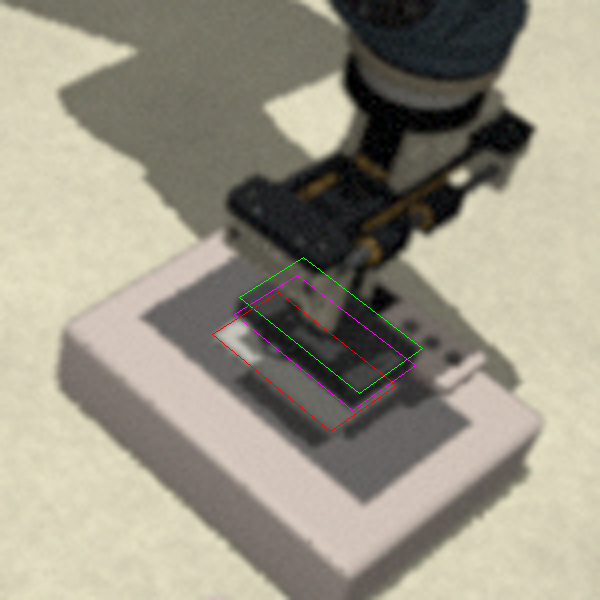

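View pics/a_top.png

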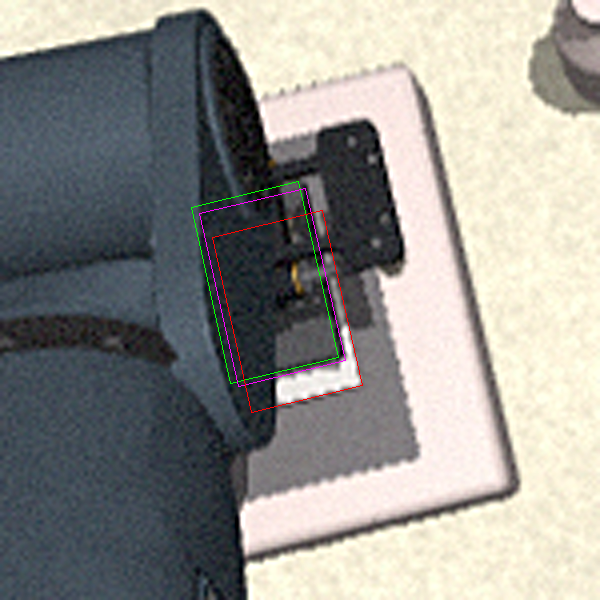

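Both overlays fit to about 1–2 mm, and the cap sits about 10 mm to +x of its place. Next I lower it until it touches the pin.

```bash
python3 -m handwheel '[{"tx":0.01,"ty":0,"tz":0,"twist":0},{"tx":0.006,"ty":0,"tz":0,"twist":0},{"tx":0.002,"ty":0,"tz":0,"twist":0},{"tx":0,"ty":0,"tz":0,"twist":0}]'
for i in 1 2 3; do python3 -c "
from rig import sense;s=sense();print(s['tool_pos'].round(4),s['force'].round(2),s['wrist_torque'].round(3))"; done
python3 -m handwheel '[{"tx":0.001,"ty":0,"tz":0,"twist":0},{"tx":0,"ty":0,"tz":0,"twist":0}]'
python3 -m handwheel '[{"tx":0.001,"ty":0,"tz":0,"twist":0},{"tx":0,"ty":0,"tz":0,"twist":0}]'
python3 -m handwheel '[{"tx":0.001,"ty":0,"tz":0,"twist":0},{"tx":0,"ty":0,"tz":0,"twist":0}]'
```

```text
time: 6.05
tool_pos: [0.6086, 0.1702, 0.1142]
ee_rot: [0.437, 0.556, -0.438, 0.555]
force: [-0.2, -0.4, -3.1]
opening: 0.0158
[0.6086 0.1702 0.1142] [-0.23 -0.4  -3.08] [ 0.027  0.04  -0.06 ]
[0.6086 0.1702 0.1142] [-0.23 -0.4  -3.08] [ 0.027  0.04  -0.06 ]
[0.6086 0.1702 0.1142] [-0.23 -0.4  -3.08] [ 0.027  0.04  -0.06 ]
time: 6.25
tool_pos: [0.6089, 0.1703, 0.1137]
ee_rot: [0.438, 0.555, -0.437, 0.556]
force: [-0.0, 0.2, -2.7]
opening: 0.0154
time: 6.45
tool_pos: [0.6089, 0.1702, 0.1126]
ee_rot: [0.437, 0.556, -0.437, 0.556]
force: [-0.6, 0.2, -2.3]
opening: 0.0158
time: 6.65
tool_pos: [0.6088, 0.1702, 0.1115]
ee_rot: [0.437, 0.556, -0.438, 0.556]
force: [-0.1, -0.1, -2.4]
opening: 0.0151
```

```bash
for i in 1; do python3 -m handwheel '[{"tx":0.001,"ty":0,"tz":0,"twist":0},{"tx":0,"ty":0,"tz":0,"twist":0}]'; done
python3 -m handwheel '[{"tx":0.0005,"ty":0,"tz":0,"twist":0},{"tx":0,"ty":0,"tz":0,"twist":0}]'
```

```text
time: 6.85
tool_pos: [0.609, 0.1703, 0.1108]
ee_rot: [0.438, 0.555, -0.437, 0.556]
force: [-0.8, 0.8, -1.0]
opening: 0.0155
time: 7.05
tool_pos: [0.609, 0.1702, 0.1107]
ee_rot: [0.438, 0.555, -0.437, 0.556]
force: [-2.9, -1.2, 4.7]
opening: 0.0154
```

Contact at TCP z ≈ 0.1107, as predicted for resting on the pin. I slide toward −ty.

```bash
python3 -m handwheel '[{"tx":0,"ty":-0.001,"tz":0,"twist":0},{"tx":0,"ty":-0.001,"tz":0,"twist":0},{"tx":0,"ty":-0.001,"tz":0,"twist":0},{"tx":0,"ty":0,"tz":0,"twist":0}]'
python3 -m handwheel '[{"tx":0,"ty":-0.001,"tz":0,"twist":0},{"tx":0,"ty":-0.001,"tz":0,"twist":0},{"tx":0,"ty":0,"tz":0,"twist":0}]'
python3 -m handwheel '[{"tx":0,"ty":-0.001,"tz":0,"twist":0},{"tx":0,"ty":0,"tz":0,"twist":0}]'
python3 -m handwheel '[{"tx":0,"ty":-0.001,"tz":0,"twist":0},{"tx":0,"ty":0,"tz":0,"twist":0}]'
```

```text
time: 7.45
tool_pos: [0.6065, 0.1697, 0.1106]
ee_rot: [0.438, 0.555, -0.437, 0.556]
force: [4.0, 1.0, 2.7]
opening: 0.0156
time: 7.75
tool_pos: [0.6042, 0.1691, 0.1104]
ee_rot: [0.438, 0.555, -0.437, 0.556]
force: [3.1, 1.3, 4.9]
opening: 0.0156
time: 7.95
tool_pos: [0.6031, 0.1688, 0.1103]
ee_rot: [0.438, 0.555, -0.437, 0.556]
force: [3.3, 0.6, 5.8]
opening: 0.0154
time: 8.15
tool_pos: [0.6018, 0.1686, 0.1101]
ee_rot: [0.437, 0.556, -0.438, 0.555]
force: [3.5, 1.1, 4.7]
opening: 0.0156
```

```bash
for i in 1; do python3 -m handwheel '[{"tx":0.0003,"ty":-0.001,"tz":0,"twist":0},{"tx":0,"ty":0,"tz":0,"twist":0}]'; done
python3 -m handwheel '[{"tx":0.0003,"ty":-0.001,"tz":0,"twist":0},{"tx":0,"ty":0,"tz":0,"twist":0}]'
python3 -m handwheel '[{"tx":0.0003,"ty":-0.001,"tz":0,"twist":0},{"tx":0,"ty":0,"tz":0,"twist":0}]'
```

```text
time: 8.35
tool_pos: [0.6009, 0.1684, 0.1097]
ee_rot: [0.437, 0.556, -0.438, 0.555]
force: [3.2, 2.6, 4.1]
opening: 0.0157
time: 8.55
tool_pos: [0.5991, 0.1683, 0.1088]
ee_rot: [0.437, 0.556, -0.438, 0.555]
force: [1.7, 3.6, 0.9]
opening: 0.0154
time: 8.75
tool_pos: [0.5988, 0.1682, 0.1088]
ee_rot: [0.437, 0.556, -0.437, 0.555]
force: [2.2, 5.1, -0.1]
opening: 0.0154
```

The edge is starting to drop in. The side force toward +y says the cap should move +y, which is −tz.

```bash
python3 -m handwheel '[{"tx":0.0005,"ty":0,"tz":-0.0008,"twist":0},{"tx":0,"ty":0,"tz":0,"twist":0}]'
python3 -m handwheel '[{"tx":0.001,"ty":0,"tz":-0.0005,"twist":0},{"tx":0,"ty":0,"tz":0,"twist":0}]'
python3 -m handwheel '[{"tx":0.001,"ty":0,"tz":0,"twist":0},{"tx":0,"ty":0,"tz":0,"twist":0}]'
```

```text
time: 8.95
tool_pos: [0.5986, 0.1687, 0.1084]
ee_rot: [0.437, 0.556, -0.438, 0.555]
force: [2.3, 2.8, -0.4]
opening: 0.0158
time: 9.15
tool_pos: [0.5986, 0.1692, 0.1074]
ee_rot: [0.437, 0.556, -0.438, 0.555]
force: [1.6, 4.1, -0.5]
opening: 0.0153
time: 9.35
tool_pos: [0.5987, 0.1693, 0.1065]
ee_rot: [0.437, 0.556, -0.437, 0.555]
force: [1.9, 4.2, -1.6]
opening: 0.0158
```

```bash
python3 -m handwheel '[{"tx":0.0005,"ty":0.0003,"tz":-0.0006,"twist":0},{"tx":0,"ty":0,"tz":0,"twist":0}]'
python3 -m handwheel '[{"tx":0.0007,"ty":0,"tz":-0.0004,"twist":0},{"tx":0,"ty":0,"tz":0,"twist":0}]'
python3 -m handwheel '[{"tx":0.0007,"ty":0,"tz":0,"twist":0},{"tx":0,"ty":0,"tz":0,"twist":0}]'
python3 ov.py b; python3 t.py .5993 .1682 .105 13.6; python3 -c "
from rig import sense;print(sense()['wrist_torque'].round(3))"
```

```text
time: 9.55
tool_pos: [0.5987, 0.1696, 0.1059]
ee_rot: [0.437, 0.556, -0.438, 0.555]
force: [0.8, 1.6, -1.2]
opening: 0.0159
time: 9.75
tool_pos: [0.5986, 0.1699, 0.1052]
ee_rot: [0.437, 0.556, -0.438, 0.555]
force: [0.7, 0.2, -2.5]
opening: 0.0157
time: 9.95
tool_pos: [0.5987, 0.17, 0.1048]
ee_rot: [0.437, 0.556, -0.438, 0.555]
force: [-1.3, -0.7, 0.9]
opening: 0.0156
pos [0.5987 0.17   0.1048] yaw 13.56 tilt [-6.e-04 -4.e-04 -1.e+00] F [-1.28 -1.39 -0.06] open 0.0158 t 10.05
move [-0.0002  0.0002  0.0019]
twist units -0.005074752083606526
[-0.112  0.187  0.056]
```

View pics/b_scene.png

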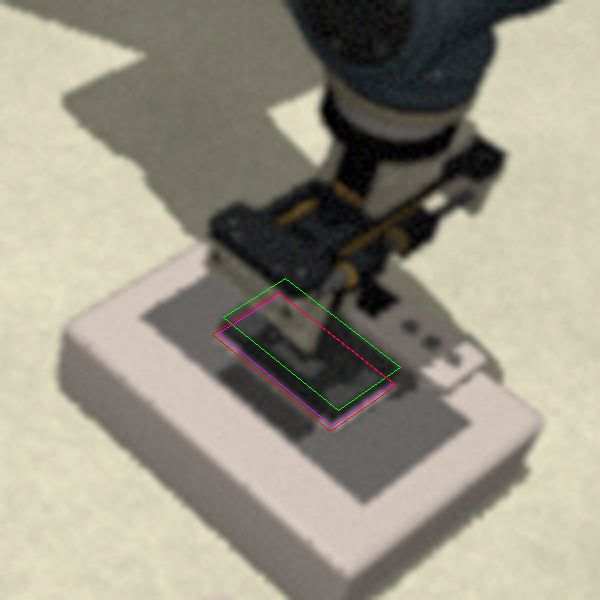

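The cap dropped on at TCP z ≈ 0.1048, 6 mm lower than on the pin tip, and it lies square on the seat outline. Now I press.

```bash
python3 -m handwheel '[{"tx":0.001,"ty":0,"tz":0,"twist":0},{"tx":0.001,"ty":0,"tz":0,"twist":0},{"tx":0,"ty":0,"tz":0,"twist":0}]'
python3 -m handwheel '[{"tx":0.001,"ty":0,"tz":0,"twist":0},{"tx":0.001,"ty":0,"tz":0,"twist":0},{"tx":0,"ty":0,"tz":0,"twist":0}]'
python3 -m handwheel '[{"tx":0.001,"ty":0,"tz":0,"twist":0},{"tx":0,"ty":0,"tz":0,"twist":0}]'
```

```text
time: 10.35
tool_pos: [0.5988, 0.17, 0.1028]
ee_rot: [0.437, 0.556, -0.438, 0.555]
force: [-3.4, -1.5, 3.4]
opening: 0.0156
time: 10.65
tool_pos: [0.5988, 0.17, 0.1009]
ee_rot: [0.437, 0.556, -0.438, 0.555]
force: [-3.3, -4.2, 6.0]
opening: 0.0154
time: 10.85
tool_pos: [0.5988, 0.1701, 0.1]
ee_rot: [0.437, 0.556, -0.438, 0.556]
force: [-2.6, -4.5, 7.2]
opening: 0.0154
```

```bash
python3 -m handwheel '[{"tx":0.0005,"ty":-0.0003,"tz":0.0004,"twist":0},{"tx":0,"ty":0,"tz":0,"twist":0}]'
python3 -m handwheel '[{"tx":0.0005,"ty":0,"tz":0,"twist":0},{"tx":0,"ty":0,"tz":0,"twist":0}]'
python3 -m handwheel '[{"tx":0.0005,"ty":0,"tz":0,"twist":0},{"tx":0,"ty":0,"tz":0,"twist":0}]'
```

```text
time: 11.05
tool_pos: [0.5989, 0.17, 0.0998]
ee_rot: [0.438, 0.555, -0.437, 0.556]
force: [-3.4, -1.6, 7.8]
opening: 0.0154
time: 11.25
tool_pos: [0.5989, 0.17, 0.0998]
ee_rot: [0.438, 0.555, -0.437, 0.556]
force: [-6.8, -1.7, 12.2]
opening: 0.0156
time: 11.45
tool_pos: [0.5989, 0.1701, 0.0998]
ee_rot: [0.438, 0.555, -0.437, 0.556]
force: [-7.0, -1.4, 16.8]
opening: 0.016
```

```bash
python3 -m handwheel '[{"tx":0.0004,"ty":-0.0005,"tz":0,"twist":0},{"tx":0,"ty":0,"tz":0,"twist":0},{"tx":0,"ty":0,"tz":0,"twist":0},{"tx":0,"ty":0,"tz":0,"twist":0},{"tx":0,"ty":0,"tz":0,"twist":0}]'
python3 ov.py c; python3 t.py .5993 .1682 .1 13.6; python3 - <<'E'
from h import *
f=grab_frame("scene"); save(f,"end.png",s=1.5)
E
```

```text
time: 11.95
tool_pos: [0.5989, 0.17, 0.0997]
ee_rot: [0.438, 0.555, -0.437, 0.556]
force: [-6.3, -1.7, 17.0]
opening: 0.0155
pos [0.5989 0.1701 0.0998] yaw 13.56 tilt [ 2.1e-03  8.0e-04 -1.0e+00] F [-7.27 -1.99 18.42] open 0.0156 t 12.05
move [-0.0002 -0.      0.0019]
twist units -0.005061359095834828
```

View pics/c_scene.png

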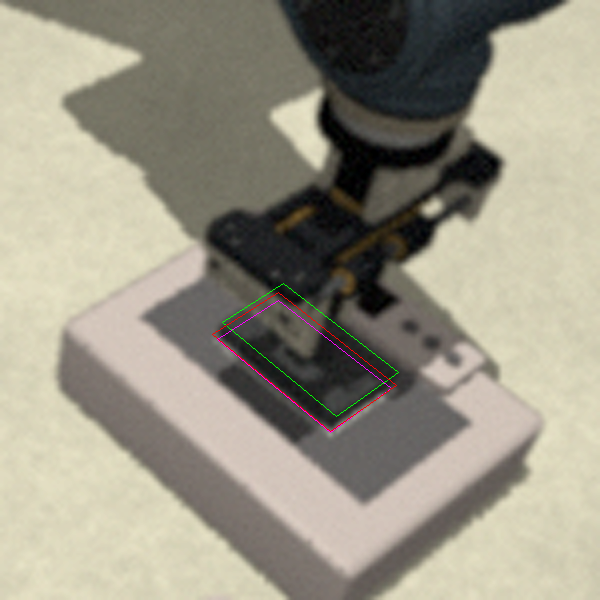

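View pics/end.png

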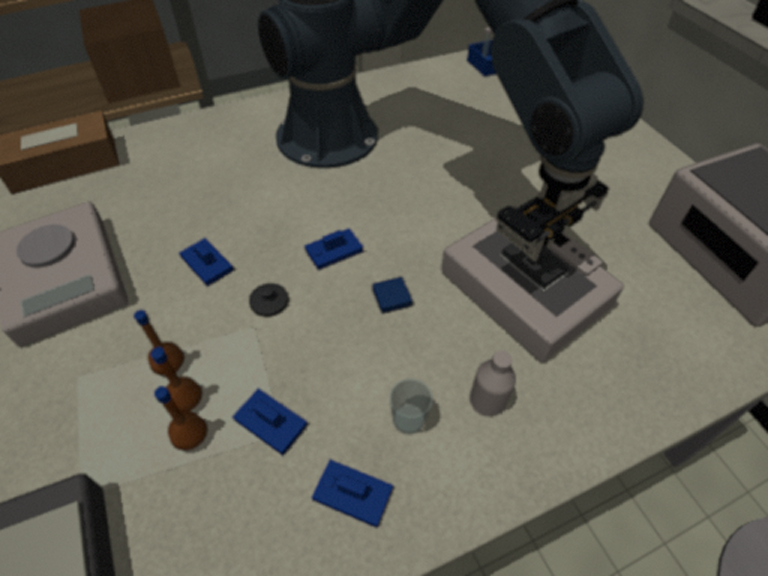

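```bash
python3 -c "from rig import job_done;print(job_done())"
```

```text
the job is handed in; nothing more can be done
None
```

The dark cap is on the pin, square over the port, and pressed down to the seat's stop. I handed the job in at about 12 s, still gripping the cap (55 N set) and holding it down.

- **Placing:** I picked the cap up by its rib and lowered it onto the pin about 10 mm to +x of its place. I then slid it toward −x with small sideways corrections, and it dropped on. The tool went from 0.1107 m on the pin tip to 0.1048 m, the 6 mm expected.
- **Pressing:** The tool went down another 5 mm to 0.0998 m. There it stopped moving while the upward force rose from 8 N to 17–18 N, so the seat is at its stop.
- **Last pictures:** The cap lies on the seat outline, its heading within 0.1° of the seat's. The other things on the bench look to be where they were at the start.
- **Disagreements:**
    - A side force of about 7 N along x remains. A last 0.5 mm shift did not relieve it.
    - The final sideways position differs by 1.9 mm from my first camera estimate of the seat. That is within the 2 mm calibration, and the pin fixes the true place.

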